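Move the sample pail to the checked hook and fold the emptied hook away

TASK

Swing the folded green hook fully out and press it against its stop with about 12 N so that its hinge sets, then move the purple sample pail from the red hook onto the green one, let go of it, and fold the emptied red hook flat along the board, pressing that home with about 12 N as well. Push the hooks with closed fingers rather than gripping them, and never load a hook with more than 22 N. Keep the pail upright and leave everything else where it stands.

Things in the scene. Friction and masses are not known exactly. Their poses are not given: they have to be found in the camera images.
- board: Upright grey hook board with an aluminium top edge, 18 thick x 360 long x 200 high, fixed to the bench. Origin at bench level at the middle of the face that carries the hooks; -x points out of that face towards the hooks, y runs along the board, z up. Nothing of the board is above 200 mm, so fingers may pass over it behind a folded hook arm.
- green_hook: Spare hook: green wall plate (50 x 70 mm) on the board's face, with its slotted mount and swinging arm. Origin on the board's face at the height of the arm's axis (230 mm over the bench); axes as the board's. The arm is a level green bar 10 mm thick; 70 mm from the pin's axis a 10 mm post rises from its end to a green ball (13 mm thick) with its top 28 mm over the arm's axis.
- green_pin (a point): Where the vertical hinge pin of the green arm should be: on the plate's centre line, 35 mm out of the board's face (x = -35 mm in the hook's frame), at the arm's height. The real pin is set up to 10 mm to either side of this along the board (the hook's y) in the mount's slot; that is not measured. Arm hub 18 mm thick, 16 mm high; the pin below it 14 mm thick.
- green_arm (a joint): Swing of the green arm, rad: 0 folded flat along the board (arm pointing to the hook's -y from the pin), 1.571 fully out at its rigid stop (arm pointing to -x, square to the board). Stiff hinge: about 3 N at its end moves it, and it stays where it is left. Starts folded or a little ajar (up to 0.25).
- red_hook: Hook on which the pail hangs at the start: red wall plate, arm and ball, with the same sizes and axes as the green hook, 150 mm beside it on the board (either may be the nearer one).
- red_pin (a point): Where the hinge pin of the red arm should be: 35 mm out of the board's face on the plate's centre line, at the arm's height. The real pin is set up to 10 mm nearer to or farther from the board (the hook's x) than this; that is not measured.
- red_arm (a joint): Swing of the red arm, rad, as for the green arm: 1.571 fully out (so at the start), 0 folded flat along the board at its rigid stop.
- pail: Square purple pail with four capped vials fixed inside, 76 x 76 mm, 70 mm high, 0.18 to 0.35 kg. Origin under its centre, z up. A rigid arch handle of 8 mm steel bar stands in its y-z plane: uprights at y = -33 and +33 mm up to z = 125 mm, then two slopes up to a peak. The hook's arm passes through the arch along the pail's x.
- pail_peak (a point): Peak of the pail's handle (bar axis), 145 mm above the pail's underside. Hanging, it is 10.5 mm above the hook arm's axis and 28 to 48 mm out from the pin's axis (20 to 55 mm is free between hub and post). To come on or off, the handle is lifted over the post (28 mm) and slid along the arm's direction, arm inside the arch.
- pail_grip (a point): Middle of the black grip block on top of the handle's peak, 20 x 20 mm and 34 mm high (its underside 146 mm and its top 180 mm above the pail's underside).
- jar_a: Glass jar with a metal lid, 68 mm across, 75 high; a bystander, to be left alone. Origin under its centre.
- jar_b: Glass jar with a metal lid, 68 mm across, 75 high; a bystander, to be left alone. Origin under its centre.
- jar_c: Glass jar with a metal lid, 68 mm across, 75 high, beside one end of the board; a bystander, to be left alone. Origin under its centre.
- jar_d: Low glass jar with a metal lid, 68 mm across, 60 high, in front of the board; a bystander, to be left alone. Origin under its centre.
- pots: Stack of purple square pots, 74 x 74 mm, 128 high; a bystander, to be left alone. Origin under its centre.
- wash: White plastic bottle with a blue cap, 68 mm across, 160 high; a bystander, to be left alone. Origin under its centre.
- rack: Blue rack of capped tubes, 70 x 160 mm, 95 high; a bystander, to be left alone. Origin under its centre.
Not all that is in view belongs to the job. Leave any yellow look-alike of the pail alone.

How it is judged:
By the outcome, as a careful person would: the job done as asked, in the order asked, and still so for the second after the job is handed in, with the robot touching nothing.
It also fails if it takes over 72 s, if anything falls off the work surface, if the arm or the gripper's body presses on something with over 40 N, if the wrist force passes 120 N, or if a joint passes its speed limit or range.

ROBOT

A 6-joint arm with a two-finger parallel gripper is mounted at the origin on the work surface. World frame = base frame: x ahead of the robot, y to its left, z up, the work surface at z = 0. Lengths are in m, angles in rad, forces in N, time in s.
With the tool pointing down it reaches from about 0.3 to 0.875 m from the base axis. Payload 6.4 kg.
Tool frame: the origin (TCP) lies on the centre line of the jaws, within the pads' length; the fingertips stand 14 mm ahead of it and the grasp point (between the pads) lies 5 mm behind it; z points along the fingers, y is the direction in which the jaws open and shut (so a half turn about z gives the same grasp; the last joint's range is limited). The gripper opens to 85 mm and grips with 20 to 120 N. Pads are 22 mm wide; open, the fingers measure 114 mm over their backs; the gripper's body (76 mm by 85 mm) begins 54 mm behind the grasp point. The pads swing forward as they close: fully open they stand 13 mm farther back than shut.
Start: joints at [-0.206, 0.181, 1.607, -0, 1.354, -0.206], TCP at [0.575, 0, 0.245] pointing down, gripper open.
Joint ranges: [-2.99, 2.99], [-0.89, 2.07], [0.3, 2.58], [-1.14, 4.28], [0, 2.63], [-3.12, 3.12]. Speed limits (rad/s): [2.57, 2.57, 3.01, 3.14, 3.14, 3.14].

INTERFACE

Orientations are given as a unit quaternion [w, x, y, z].
In Python, from bench import * gives the robot as it stands.
- The arm moves only by the tool servo_tool, never from a script. Its argument "plan" is a list that holds one entry, the list of rows, each a list of 5 numbers: the shift along the world's x, y, z in m, then the turn about the world's z in rad, then the gripper command: -1 is shut, 1 is fully open, values between are in proportion. In form: [[[tx, ty, tz, roll, claw], ...]]. A call has 1 to 8 rows; each row shifts and turns the commanded pose from where the row before left it; what a row does not reach is not made up. A row lasts 1/10 s, in which the tool goes at most 50 mm and 8.59 degrees, less where a joint would pass 70% of its speed; a pose out of reach is approached as far as the arm can. A call with a gripper value outside its range is refused whole. The fingers move at their own pace and stop on an object; the grip force is fixed at half the most. Time passes only in rows, so rows that do not move let the fingers close. It gives the time, the measured TCP pose, the force and the opening at its end, in the units of the state.
- get_obs(): the state, without advancing time (a new reading comes with each control period).
- camera(name): name is "scene" or "side" or "wrist"; returns a dict with "img" (480x640x3 uint8, blue, green, red), "camera_matrix" (3x3 intrinsics, pixels), "rvec" (rotation vector, rad) and "tvec" (3), from world to camera coordinates, as OpenCV has them. Camera axes: x right, y down, z forward; pixel columns grow to the right and rows downward; lengths in m; the calibration is good to about 2 mm. A picture is of the moment at which its call begins. There is no depth.
- hand_in(): hands the job in, once; it reports no verdict.
Trained networks look in a picture, given as the dict that the camera call returned (one of the last four; its "shot" number tells which), for a name from the list of things; names that differ only in an ending like _2 or _b are one class to them, and where a whole thing is asked for, a point or a joint stands for the part that bears it (a point fixed in the world has none). Each returns a list of dicts, best first, with "conf" (0 to 1); they miss things now and then, are a little off and sometimes report something else, mostly with a low value. They report only what shows in the picture. A call takes as long as a camera call. They do not tell look-alikes from the thing itself.
- trace(picture, thing): "mask" (480x640 bool, what is visible of it) and "rect" ([left, top, right, bottom] as shares, 0 to 1, of the picture: columns of its width, rows of its height, round what is visible of it).
- pinpoint(picture, thing): "centre" ([row, column] as shares, 0 to 1, of the picture: columns of its width, rows of its height: a listed point, or the origin of a listed thing).
The state is a dict: "time_s": time; "q": joint angles; "dq": joint speeds; "joint_efforts": joint torques, N m; "eef_pos": TCP position; "eef_rot": TCP orientation; "wrist_force": force on the tool from outside, world axes, zero at the start; "torque": the same for the moment, N m; "opening": opening from 0.0 (shut) to 1.0 (fully open).
Only numpy, scipy, OpenCV 4.12 (cv2) and the standard library are available. Lean on these libraries where they do the work, as an engineer would, in place of code of your own. Each camera call takes 0.05 s, during which the arm holds its last target.

## Working session

There is one attempt and no reset: what is moved stays moved. The work goes in short steps, Python scripts to look and compute and a tool call to move; the robot and the scene stay as the last step left them, time stands still between calls to the robot, and variables do not carry over. Pictures are saved under pics/ and viewed, and the job is handed in when it is done.

Besides the shell and the picture viewer there is one more tool, called as name([rows], argument=value, ...), one row to a line, values as JSON. servo_tool: Moves the arm, as the interface text tells. Its arguments: {"type":"object","properties":{"plan":{"type":"array"}},"required":["plan"]}

```bash
mkdir -p pics; cat > h.py <<'E'
from bench import *
import numpy as np, cv2
def shot(n,f):
    p=camera(n); cv2.imwrite('pics/'+f+'.png',p['img']); return p
def ray(p,uv):
    K=np.array(p['camera_matrix']);R=cv2.Rodrigues(np.array(p['rvec'],float))[0];t=np.array(p['tvec'],float).ravel()
    d=R.T@np.linalg.inv(K)@np.array([uv[0],uv[1],1.]);return -R.T@t,d/np.linalg.norm(d)
def atz(p,uv,z):
    c,d=ray(p,uv);return c+d*(z-c[2])/d[2]
def tri(obs):
    A=np.zeros((3,3));b=np.zeros(3);L=[]
    for p,uv in obs:
        c,d=ray(p,uv);M=np.eye(3)-np.outer(d,d);A+=M;b+=M@c;L.append((c,d))
    x=np.linalg.solve(A,b);return x,[np.linalg.norm((np.eye(3)-np.outer(d,d))@(x-c)) for c,d in L]
def proj(p,X):
    return cv2.projectPoints(np.array(X,float).reshape(-1,3),np.array(p['rvec'],float),np.array(p['tvec'],float),np.array(p['camera_matrix']),None)[0].reshape(-1,2)
def pp(p,t):
    return [(np.round(np.array([r['centre'][1]*640,r['centre'][0]*480]),1),round(r['conf'],2)) for r in pinpoint(p,t)]
E
python3 - <<'E'
from h import *
np.set_printoptions(precision=4,suppress=True)
S=shot('scene','s0');D=shot('side','d0')
for t in ['board','green_hook','red_hook','green_pin','red_pin','pail_peak','pail_grip','pail']:
    a=pp(S,t);b=pp(D,t);print(t,a,b)
    if a and b: print(tri([(S,a[0][0]),(D,b[0][0])]))
print(ray(S,(320,240)),ray(D,(320,240)));print(get_obs())
E
```

```text
board [(array([400.4, 387.6]), 0.93)] [(array([309.1, 229.4]), 0.93)]
(array([0.5844, 0.1495, 0.0064]), [np.float64(0.004985034030291256), np.float64(0.004985034030291229)])
green_hook [] [(array([318.6, 158.6]), 0.97)]
red_hook [(array([472.9, 292.8]), 0.85)] [(array([257.2, 163.8]), 0.5)]
(array([0.4716, 0.1584, 0.2302]), [np.float64(0.00038040833972151193), np.float64(0.0003804083397215668)])
green_pin [(array([382.6, 306.3]), 0.87)] [(array([319.9, 168.2]), 0.61)]
(array([0.6128, 0.1057, 0.2345]), [np.float64(0.0023999185143175478), np.float64(0.002399918514317484)])
red_pin [(array([464.7, 277.2]), 0.93)] [(array([258.7, 172.9]), 0.59)]
(array([0.4673, 0.1269, 0.2296]), [np.float64(0.005518502691944951), np.float64(0.005518502691944878)])
pail_peak [(array([474.7, 294.7]), 0.68), (array([448.5, 257.2]), 0.61)] [(array([257.4, 180. ]), 0.9), (array([240.1, 277.4]), 0.63)]
(array([0.4596, 0.1469, 0.1969]), [np.float64(0.009291306712790494), np.float64(0.00929130671279059)])
pail_grip [(array([455.4, 248.6]), 0.9), (array([240. , 291.5]), 0.43)] [(array([250.8, 170.8]), 0.93), (arr
[... 301 characters left out ...]
.4333, 0.0699, 0.1313]), [np.float64(0.030060089724563144), np.float64(0.030060089724563227)])
(array([0.9529, 0.4785, 0.9568]), array([-0.3454, -0.5613, -0.7521])) (array([ 0.4373, -0.9564,  1.0227]), array([ 0.117 ,  0.7158, -0.6885]))
{'time_s': 0.9, 'q': array([-0.2063,  0.1808,  1.607 ,  0.    ,  1.3538, -0.2063]), 'dq': array([ 0.0001, -0.001 ,  0.0006, -0.0008, -0.0008, -0.0011]), 'joint_efforts': array([  0.0003, -44.4831, -35.1686,  -0.0004,   0.0006,  -0.    ]), 'eef_pos': array([0.575 , 0.    , 0.2453]), 'eef_rot': array([0.    , 0.7071, 0.7071, 0.    ]), 'wrist_force': array([-0.2609,  0.2497, -0.4545]), 'torque': array([-0.008 , -0.0095,  0.011 ]), 'opening': 1.0025423377409242}
```

View images.

View pics/s0.png

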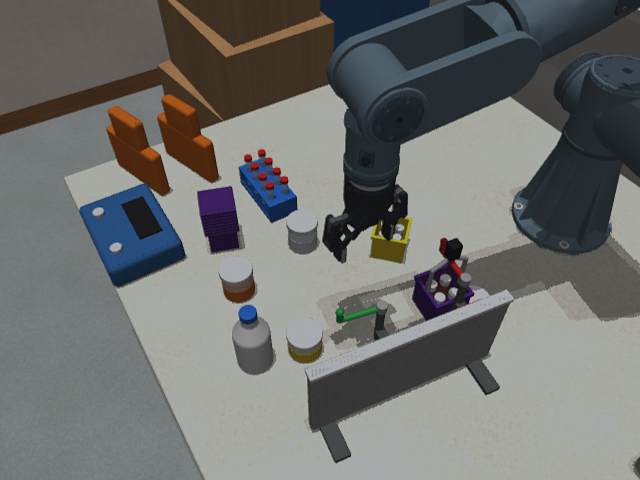

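View pics/d0.png

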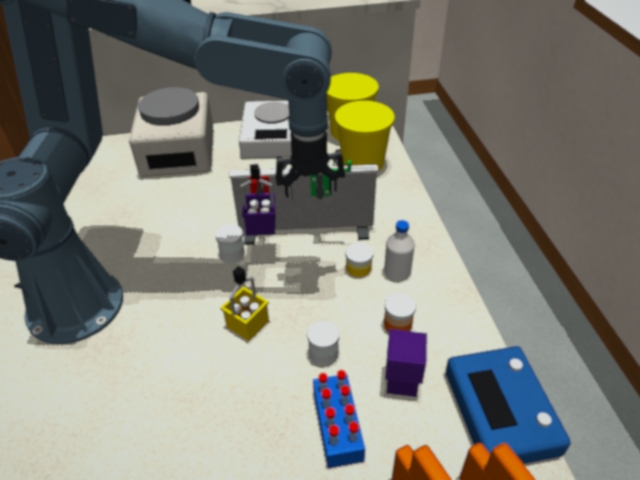

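```bash
python3 - <<'E'
import cv2
a=cv2.imread('pics/s0.png')[190:470,290:530];cv2.imwrite('pics/s0z.png',cv2.resize(a[:200],None,fx=3,fy=3,interpolation=cv2.INTER_CUBIC))
a=cv2.imread('pics/d0.png')[130:250,215:395];cv2.imwrite('pics/d0z.png',cv2.resize(a,None,fx=4,fy=4,interpolation=cv2.INTER_CUBIC))
E
```

```text
(no output)
```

View pics/s0z.png

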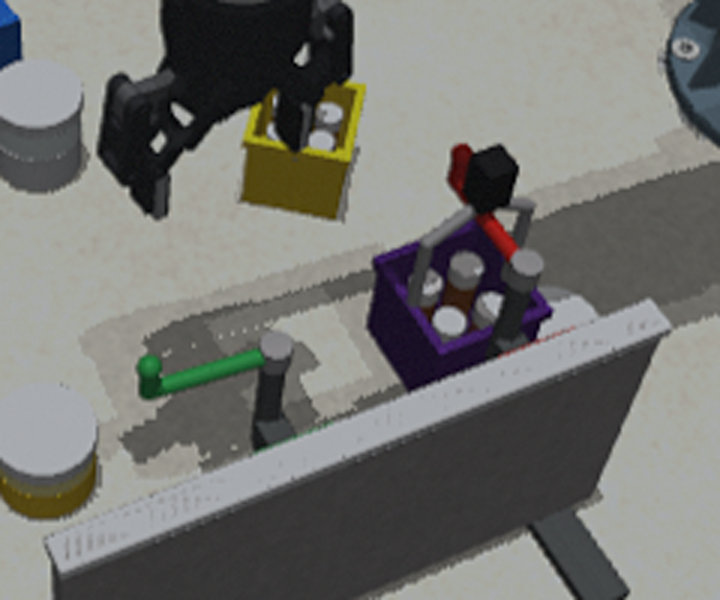

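View pics/d0z.png

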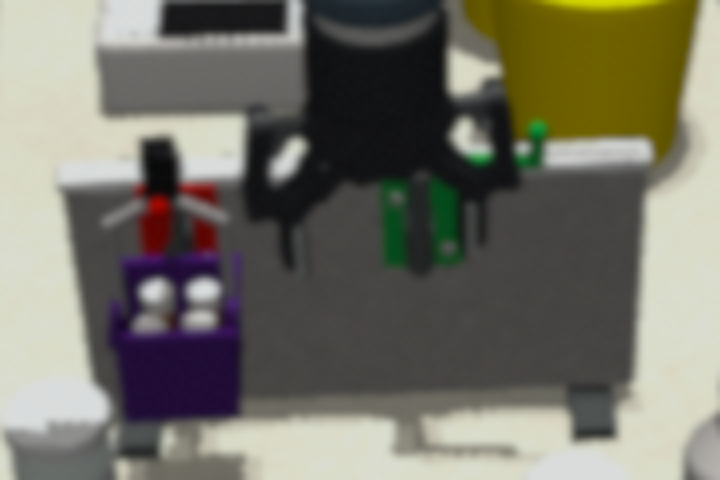

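```bash
python3 - <<'E'
from h import *
np.set_printoptions(precision=4,suppress=True)
S=shot('scene','s1');D=shot('side','d1')
for n,u,z in [('fl',(306,370),.2),('fr',(508.3,290),.2),('bl',(310,380.7),.2),('br',(512.7,298.3),.2),('ghub',(381.7,305),.238),('gball',(340,312),.2515),('rhub',(465.7,278.3),.238),('rball',(444,243),.2515)]:
    print(n,atz(S,u,z))
d=lambda x,y:(215+x/4,130+y/4)
print('D fl',atz(D,d(650,158),.2),'fr',atz(D,d(62,185),.2))
print('gball',tri([(S,(340,312)),(D,d(538,130))]))
print('rball',tri([(S,(444,243)),(D,d(160,205))]))
print('grip',tri([(S,(290+490/3,190+180/3)),(D,d(160,160))]))
E
```

```text
fl [0.7574 0.121  0.2   ]
fr [0.3972 0.1719 0.2   ]
bl [0.7613 0.1389 0.2   ]
br [0.403 0.188 0.2  ]
ghub [0.6117 0.1053 0.238 ]
gball [0.6786 0.0897 0.2515]
rhub [0.4669 0.1342 0.238 ]
rball [0.4574 0.0658 0.2515]
D fl [0.7591 0.1164 0.2   ] fr [0.4046 0.1627 0.2   ]
gball (array([0.6806, 0.0895, 0.2519]), [np.float64(0.0018423621965482767), np.float64(0.00184236219654831)])
rball (array([0.4584, 0.0652, 0.2506]), [np.float64(0.0014297825916871308), np.float64(0.0014297825916870918)])
grip (array([0.4626, 0.0914, 0.2619]), [np.float64(0.0008540628969817712), np.float64(0.0008540628969817502)])
```

```bash
python3 - <<'E'
from h import *
np.set_printoptions(precision=4,suppress=True)
W=shot('wrist','w0');print(ray(W,(320,240)))
S=shot('scene','s2');D=shot('side','d2')
for t in ['jar_d','pots','wash','pail']:
    a=pp(S,t);b=pp(D,t);print(t,[(atz(S,x[0],0)[:2],x[1]) for x in a],[(atz(D,x[0],0)[:2],x[1]) for x in b])
E
```

```text
(array([0.5751, 0.0732, 0.3743]), array([-0.0017, -0.2907, -0.9568]))
jar_d [(array([ 0.5525, -0.2421]), 0.94), (array([ 0.6879, -0.0099]), 0.85), (array([ 0.73  , -0.2077]), 0.63)] [(array([ 0.5414, -0.2562]), 0.87), (array([0.3709, 0.1038]), 0.83), (array([ 0.7322, -0.2124]), 0.72), (array([ 0.6898, -0.0065]), 0.58)]
pots [] [(array([ 0.705 , -0.3519]), 0.68), (array([ 0.5456, -0.2539]), 0.56)]
wash [(array([ 0.7822, -0.0407]), 0.59)] [(array([ 0.7717, -0.0535]), 0.71), (array([ 0.6827, -0.0139]), 0.45)]
pail [(array([0.4043, 0.0504]), 0.71), (array([ 0.4025, -0.1343]), 0.58)] [(array([ 0.4025, -0.1334]), 0.87), (array([0.455 , 0.1899]), 0.81)]
```

View pics/w0.png

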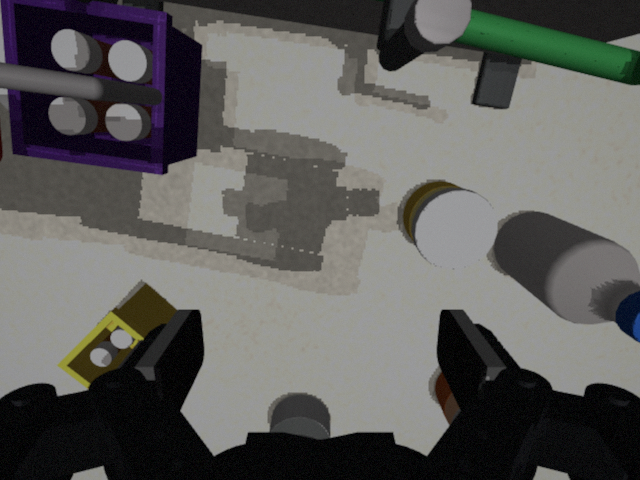

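```bash
python3 - <<'E'
from h import *
np.set_printoptions(precision=4,suppress=True)
W=shot('wrist','w1')
print('hub',atz(W,(442,17),.238),atz(W,(490,30),.235),atz(W,(630,66),.235))
E
```

```text
hub [0.612  0.1026 0.238 ] [0.6282 0.0996 0.235 ] [0.6743 0.0891 0.235 ]
```

servo_tool([
  [[0,0,0.04,0,-1],[0,0,0.04,-0.14,-1],[0.02,0.01,0.02,0,-1],[0,0,0,0,-1],[0,0,0,0,-1]],
])

```text
time_s: 2.1
eef_pos: [0.5949, 0.0101, 0.3449]
eef_rot: [-0.0, 0.755, 0.656, -0.0]
wrist_force: [-0.6, -0.6, -0.7]
opening: 0.142
```

```bash
python3 - <<'E'
from h import *
np.set_printoptions(precision=4,suppress=True)
W=shot('wrist','w2')
print(proj(W,[(.612,.1035,.238),(.6796,.0896,.252),(.4669,.1342,.238),(.4578,.0655,.252),(.579,.144,.2)]))
E
```

```text
[[327.4439  76.8537]
 [461.0869  83.0713]
 [ 53.9243  56.9253]
 [ 63.0594 188.653 ]
 [264.1486  20.7193]]
```

View pics/w2.png

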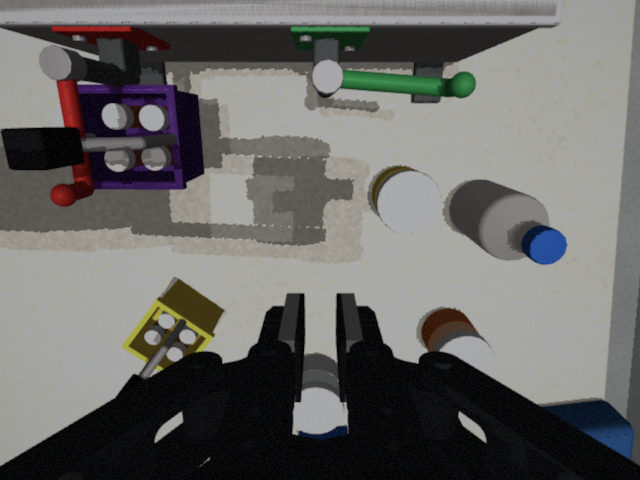

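```bash
python3 - <<'E'
from h import *
np.set_printoptions(precision=4,suppress=True)
W=shot('wrist','w3');S=shot('scene','s3')
P={}
for n,w,s in [('ghub',(328,77),(381.7,304.5)),('rhub',(62,62),(465.7,278.0)),('gball',(462,84),(340,312)),('rball',(63,194),(444,243)),('grip',(43,149),(453.3,250))]:
    P[n]=tri([(W,w),(S,s)]);print(n,*P[n], atz(W,w,.238 if 'hub' in n else .2515))
for n,u in [('face L',(556,24)),('back L',(563,0)),('face a',(100,27)),('face',(300,25))]:
    print(n,atz(W,u,.2))
E
```

```text
ghub [0.6111 0.1037 0.2369] [np.float64(0.00048357753709748504), np.float64(0.00048357753709721583)] [0.6114 0.1033 0.238 ]
rhub [0.4659 0.1322 0.2342] [np.float64(0.0016880980169273216), np.float64(0.001688098016927399)] [0.47  0.131 0.238]
gball [0.6788 0.0893 0.2513] [np.float64(0.00038035362330629573), np.float64(0.0003803536233063626)] [0.679  0.089  0.2515]
rball [0.4525 0.0621 0.2453] [np.float64(0.00044686309875525965), np.float64(0.000446863098755042)] [0.4561 0.0626 0.2515]
grip [0.4566 0.0878 0.2555] [np.float64(0.0003858538147858132), np.float64(0.0003858538147858379)] [0.4534 0.0879 0.2515]
face L [0.7542 0.1168 0.2   ]
back L [0.758  0.1294 0.2   ]
face a [0.4778 0.1546 0.2   ]
face [0.5995 0.1384 0.2   ]
```

```bash
cat >> h.py <<'E'
yb=np.array([-.9906,.137]);xb=np.array([.137,.9906])
G=np.array([.6113,.1038]);R=np.array([.468,.1325])
a_=lambda s:-np.sin(s)*xb-np.cos(s)*yb
t_=lambda s:-np.cos(s)*xb+np.sin(s)*yb
def gp(s,gap,r=50): return G+r/1000*a_(s)-(16+gap)/1000*t_(s)
def rp(s,gap,r=50): return R+r/1000*a_(s)+(16+gap)/1000*t_(s)
E
python3 - <<'E'
from h import *
np.set_printoptions(precision=4,suppress=True)
print(gp(.07,10)); 
L=[gp(.07,0)]+[gp(s,0) for s in np.arange(.15,1.45,.15)]
print(np.array(L));print(np.diff(L,axis=0))
E
```

```text
[0.6656 0.1189]
[[0.6635 0.1092]
 [0.6638 0.105 ]
 [0.6634 0.0971]
 [0.6618 0.0894]
 [0.6591 0.082 ]
 [0.6553 0.0751]
 [0.6505 0.0689]
 [0.6448 0.0634]
 [0.6384 0.0589]
 [0.6314 0.0553]]
[[ 0.0003 -0.0042]
 [-0.0004 -0.0079]
 [-0.0016 -0.0077]
 [-0.0027 -0.0074]
 [-0.0038 -0.0069]
 [-0.0048 -0.0063]
 [-0.0057 -0.0055]
 [-0.0064 -0.0046]
 [-0.007  -0.0035]]
```

servo_tool([
  [[0,0,-0.005,0,-1],[0.02,0.04,0,0,-1],[0.025,0.04,0,0,-1],[0.024,0.033,0,0,-1],[0,0,0,0,-1]],
])

```text
time_s: 2.75
eef_pos: [0.6648, 0.1269, 0.3375]
eef_rot: [-0.001, 0.754, 0.657, -0.001]
wrist_force: [-0.5, -0.2, -0.8]
opening: -0.0
```

servo_tool([
  [[0,0,-0.05,0,-1],[0,0,-0.04,0,-1],[0,0,-0.021,0,-1],[0,0,0,0,-1],[0,0,0,0,-1]],
])

```text
time_s: 3.25
eef_pos: [0.6638, 0.1225, 0.2293]
eef_rot: [-0.0, 0.755, 0.656, -0.0]
wrist_force: [0.2, -0.0, 0.7]
opening: -0.0
```

```bash
python3 - <<'E'
from h import *
shot('scene','s4')
a=cv2.imread('pics/s4.png')[190:400,290:530];cv2.imwrite('pics/s4z.png',cv2.resize(a[:200],None,fx=3,fy=3,interpolation=cv2.INTER_CUBIC))
shot('wrist','w4')
E
```

```text
(no output)
```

View pics/s4z.png

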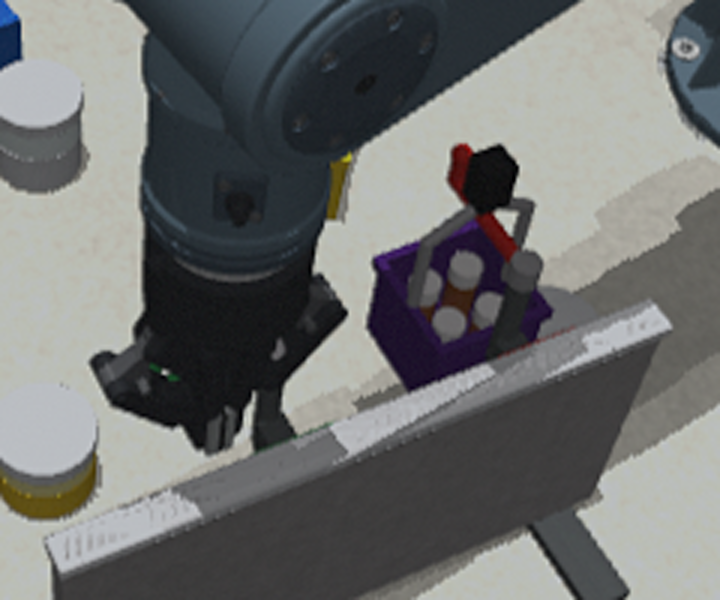

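View pics/w4.png

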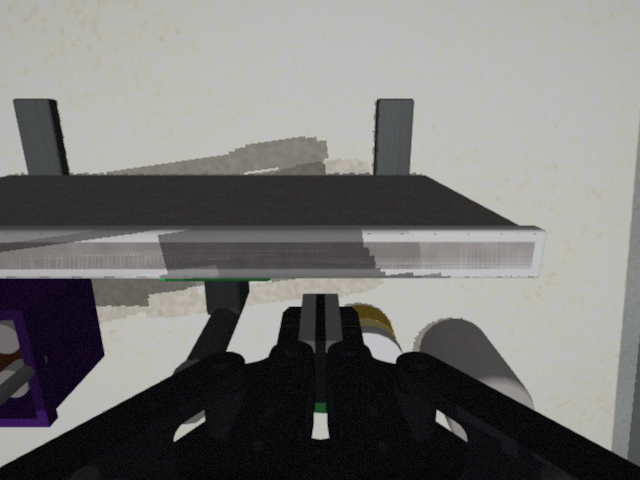

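servo_tool([
  [[0,-0.007,0,-0.03,-1],[0,-0.006,0,-0.04,-1],[0,-0.005,0,-0.08,-1],[0,-0.004,0,-0.07,-1],[0,0,0,0,-1]],
])

```text
time_s: 3.85
eef_pos: [0.6647, 0.1008, 0.2311]
eef_rot: [0.001, 0.823, 0.568, 0.001]
wrist_force: [0.2, 1.3, 1.2]
opening: -0.002
```

servo_tool([
  [[-0.0005,-0.0038,0,-0.1,-1],[-0.0015,-0.0077,0,-0.15,-1],[-0.0027,-0.0074,0,-0.15,-1],[-0.0038,-0.0069,0,-0.14,-1],[0,0,0,0,-1]],
])

```text
time_s: 4.35
eef_pos: [0.656, 0.0746, 0.2307]
eef_rot: [0.001, 0.944, 0.329, 0.001]
wrist_force: [0.2, -0.4, 1.5]
opening: -0.001
```

```bash
python3 - <<'E'
from h import *
shot('side','d5')
a=cv2.imread('pics/d5.png')[130:250,215:395];cv2.imwrite('pics/d5z.png',cv2.resize(a,None,fx=4,fy=4,interpolation=cv2.INTER_CUBIC))
shot('wrist','w5');print(get_obs())
E
```

```text
{'time_s': 4.45, 'q': array([-6.55181579e-02,  3.78184415e-01,  1.39196093e+00, -5.81426080e-04,
        1.37025965e+00,  8.30571067e-01]), 'dq': array([0.00497107, 0.00730456, 0.00095508, 0.00101264, 0.00103204,
       0.00414779]), 'joint_efforts': array([-2.15149052e-01, -5.45131695e+01, -3.50826716e+01, -4.57544136e-02,
        1.14324982e-01,  1.47639876e-01]), 'eef_pos': array([0.65584692, 0.07484772, 0.23004171]), 'eef_rot': array([4.94928831e-04, 9.43614602e-01, 3.31045388e-01, 4.34581680e-04]), 'wrist_force': array([ 0.06045193, -0.01306593,  0.42170712]), 'torque': array([ 0.02966784, -0.07172111,  0.03854297]), 'opening': -0.002583047426033249}
```

View pics/w5.png

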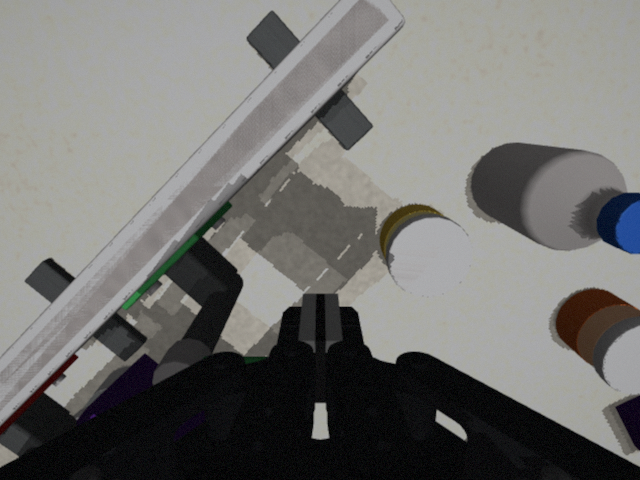

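View pics/d5z.png

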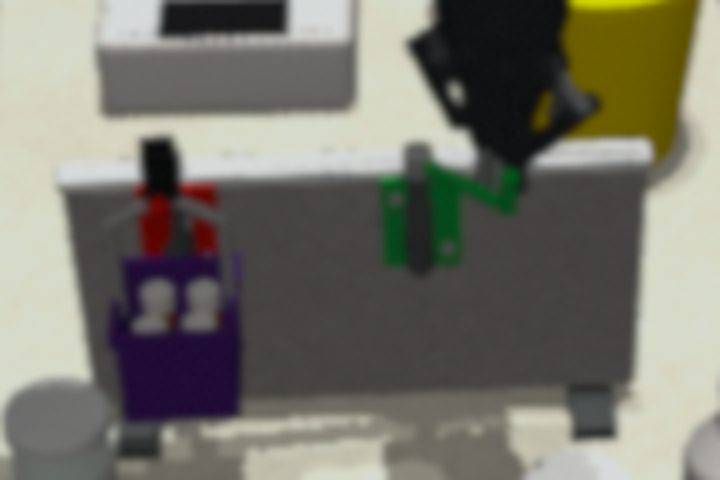

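servo_tool([
  [[-0.0048,-0.0063,0,-0.14,-1],[-0.0057,-0.0055,0,-0.15,-1],[-0.0064,-0.0046,0,-0.15,-1],[-0.007,-0.0035,0,-0.15,-1],[0,0,0,0,-1]],
])

```text
time_s: 4.95
eef_pos: [0.6317, 0.0552, 0.2298]
eef_rot: [0.0, 0.999, 0.041, 0.0]
wrist_force: [1.0, 1.0, 0.6]
opening: -0.0
```

```bash
python3 - <<'E'
from h import *
print(gp(1.35,0),gp(1.571,0),t_(1.571));print(get_obs()['wrist_force'],get_obs()['eef_pos'])
E
```

```text
[0.63140858 0.05530461] [0.62028907 0.05207617] [-0.99057208  0.13720176]
[1.0203328  0.98272404 0.56581468] [0.63165157 0.05522939 0.22981332]
```

servo_tool([
  [[-0.004,-0.0015,0,-0.1,-1],[-0.0035,-0.001,0,-0.11,-1],[-0.001,0,0,0,-1],[0,0,0,0,-1]],
])

```text
time_s: 5.35
eef_pos: [0.6237, 0.0524, 0.2297]
eef_rot: [0.0, 0.998, -0.061, 0.001]
wrist_force: [2.7, -2.2, 0.9]
opening: 0.001
```

servo_tool([
  [[-0.001,0,0,0,-1],[-0.001,0,0,0,-1],[0,0,0,0,-1]],
])

```text
time_s: 5.65
eef_pos: [0.6213, 0.0526, 0.2296]
eef_rot: [0.0, 0.998, -0.064, 0.0]
wrist_force: [4.1, -2.2, 1.6]
opening: 0.001
```

servo_tool([
  [[-0.001,0,0,0,-1],[0,0,0,0,-1]],
])

```text
time_s: 5.85
eef_pos: [0.6207, 0.0526, 0.2296]
eef_rot: [0.0, 0.998, -0.064, 0.001]
wrist_force: [5.2, -3.2, 1.9]
opening: -0.008
```

servo_tool([
  [[-0.0008,0,0,0,-1],[0,0,0,0,-1]],
])

```text
time_s: 6.05
eef_pos: [0.6206, 0.0525, 0.2297]
eef_rot: [0.0, 0.998, -0.064, 0.002]
wrist_force: [8.1, -2.3, -0.2]
opening: 0.005
```

servo_tool([
  [[-0.0008,0,0,0,-1],[0,0,0,0,-1]],
])

```text
time_s: 6.25
eef_pos: [0.6204, 0.0525, 0.2298]
eef_rot: [-0.0, 0.998, -0.064, 0.003]
wrist_force: [10.8, -2.6, -0.9]
opening: -0.005
```

servo_tool([
  [[-0.0004,0,0,0,-1],[0,0,0,0,-1],[0,0,0,0,-1]],
])

```text
time_s: 6.55
eef_pos: [0.6204, 0.0525, 0.2298]
eef_rot: [-0.0, 0.998, -0.064, 0.003]
wrist_force: [11.9, -2.7, -2.4]
opening: -0.004
```

```bash
python3 - <<'E'
from h import *
shot('scene','s6');shot('side','d6')
a=cv2.imread('pics/s6.png')[190:390,290:530];cv2.imwrite('pics/s6z.png',cv2.resize(a,None,fx=3,fy=3,interpolation=cv2.INTER_CUBIC))
o=get_obs();print(o['wrist_force'],o['torque'])
E
```

```text
[13.14322884 -2.87963426 -3.15091687] [-0.41771468 -2.02565077 -0.01076177]
```

View pics/s6z.png

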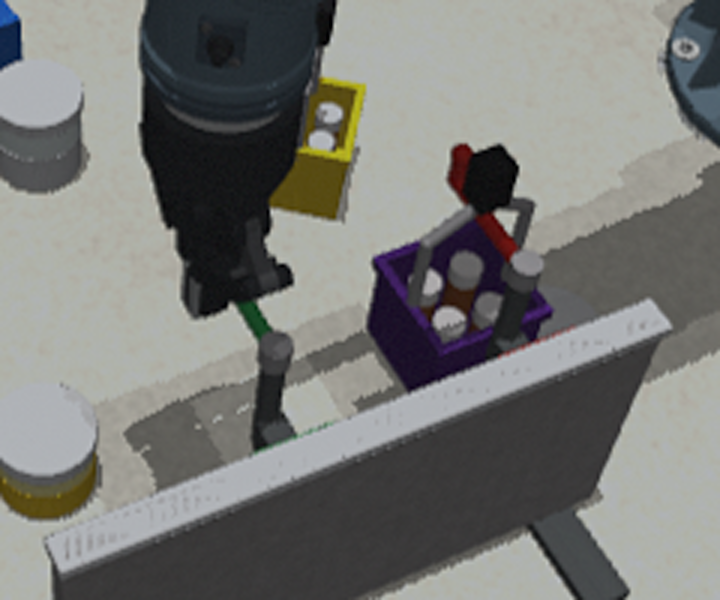

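servo_tool([
  [[0,0,0,0,-1],[0.01,0,0,0,-1],[0.02,0,0,0,-1],[0,0,0.05,0,-1],[0,0,0.05,0.1,-1],[-0.02,-0.02,0.02,0.15,0],[-0.04,-0.02,0,0.15,1],[-0.03,-0.02,0,0.15,1]],
])

```text
time_s: 7.45
eef_pos: [0.5562, -0.0068, 0.3493]
eef_rot: [-0.001, 0.977, 0.213, -0.001]
wrist_force: [0.0, -0.5, 0.3]
opening: 0.506
```

servo_tool([
  [[0,0,0,0.15,1],[0,0,0,0.15,1],[0,0,0,0.15,1],[0,0,0,0.15,1],[0,0,0,0.15,1],[0,0,0,0.15,1],[0,0,0,0.12,1],[0,0,0,0,1]],
])

```text
time_s: 8.25
eef_pos: [0.5574, -0.0065, 0.3484]
eef_rot: [-0.002, 0.751, 0.66, -0.001]
wrist_force: [-0.5, 0.2, 0.1]
opening: 1.001
```

```bash
python3 - <<'E'
from h import *
np.set_printoptions(precision=4,suppress=True)
W=shot('wrist','w7');S=shot('scene','s7')
print(pp(W,'pail_grip'),pp(S,'pail_grip'),get_obs()['eef_rot'],get_obs()['wrist_force'])
a=S['img'][190:390,290:530];cv2.imwrite('pics/s7z.png',cv2.resize(a,None,fx=3,fy=3,interpolation=cv2.INTER_CUBIC))
E
```

```text
[(array([110.5,  98.8]), 0.56)] [(array([458., 250.]), 0.89), (array([396.9, 194.8]), 0.57), (array([256.1, 360.7]), 0.28)] [-0.0006  0.7522  0.6589 -0.0003] [ 0.4917 -1.2165 -0.1478]
```

View pics/w7.png

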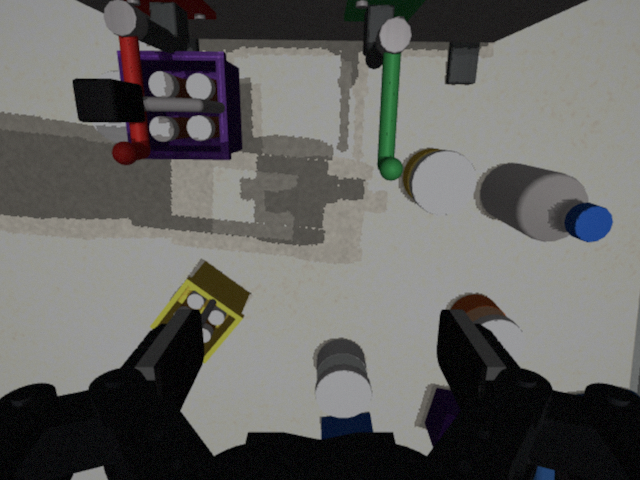

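View pics/s7z.png

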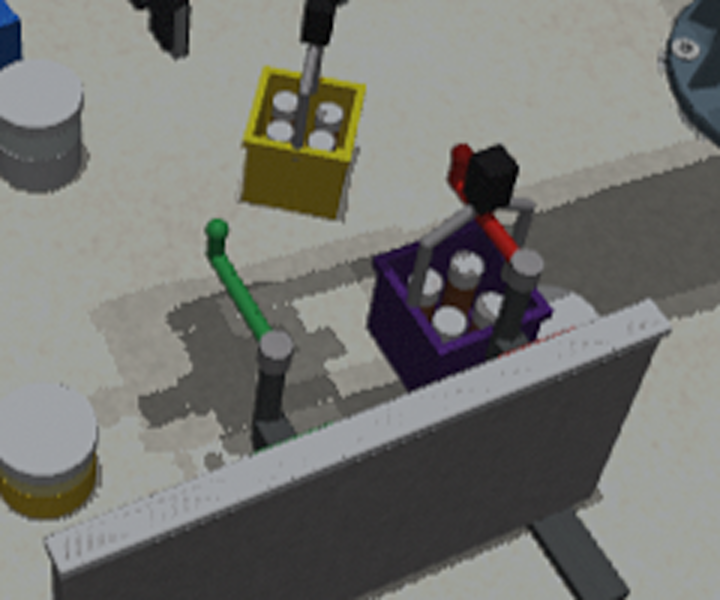

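```bash
python3 - <<'E'
from h import *
np.set_printoptions(precision=4,suppress=True)
W=shot('wrist','w8');S=shot('scene','s8')
c=W['img'][60:160,50:170];cv2.imwrite('pics/w8z.png',np.clip(cv2.resize(c,None,fx=6,fy=6,interpolation=cv2.INTER_CUBIC).astype(float)*2.5,0,255).astype(np.uint8))
for n,w,s in [('grip',(110,100),(453.5,250)),('rhub',(128,18),(465.5,278)),('rball',(125,153),(444,243)),('ghub',(395,34),(381.7,305)),('gball',(391,168),(362.3,266.5))]:
    print(n,*tri([(W,w),(S,s)]),atz(W,w,.238 if 'hub' in n else .2515),atz(S,s,.238 if 'hub' in n else .2515))
E
```

```text
grip [0.4596 0.0895 0.2581] [np.float64(0.0008104601141227487), np.float64(0.0008104601141228089)] [0.4572 0.0899 0.2515] [0.454  0.0858 0.2515]
rhub [0.4683 0.1322 0.2357] [np.float64(0.0027575674047308333), np.float64(0.002757567404730861)] [0.472  0.1304 0.238 ] [0.4667 0.1336 0.238 ]
rball [0.4537 0.062  0.245 ] [np.float64(0.0007270133016649288), np.float64(0.0007270133016650049)] [0.4576 0.0618 0.2515] [0.4574 0.0658 0.2515]
ghub [0.6125 0.1044 0.2378] [np.float64(0.0011458801572823397), np.float64(0.0011458801572824173)] [0.6132 0.1035 0.238 ] [0.6117 0.1053 0.238 ]
gball [0.6022 0.0352 0.2526] [np.float64(0.001235828800782304), np.float64(0.0012358288007824924)] [0.6031 0.034  0.2515] [0.601  0.0356 0.2515]
```

View pics/w8z.png

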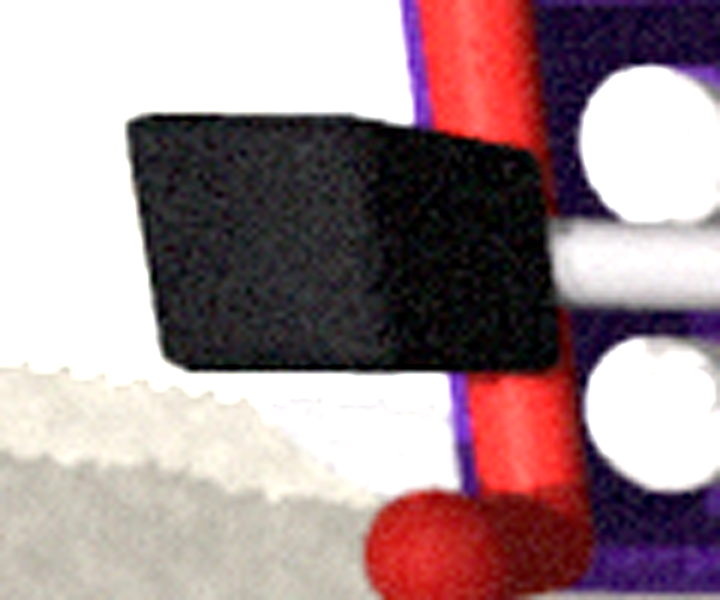

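```bash
python3 - <<'E'
from h import *
np.set_printoptions(precision=4,suppress=True)
W=shot('wrist','w9')
print(atz(W,(93.3,100.5),.2755),get_obs()['eef_pos'])
E
```

```text
[0.461  0.088  0.2755] [ 0.558  -0.0071  0.3492]
```

servo_tool([
  [[-0.03,0.03,0,0,1],[-0.035,0.035,0,0,1],[-0.0315,0.031,-0.02,0,1],[0,0,-0.015,0,1],[0,0,0,0,1],[0,0,0,0,1]],
])

```text
time_s: 9.2
eef_pos: [0.4619, 0.0886, 0.3148]
eef_rot: [0.0, 0.752, 0.66, 0.0]
wrist_force: [0.5, 0.2, 0.8]
opening: 1.004
```

```bash
python3 - <<'E'
from h import *
np.set_printoptions(precision=4,suppress=True)
W=shot('wrist','w10');o=get_obs();print(o['eef_pos'],o['eef_rot'],o['wrist_force']);print(pp(W,'pail_grip'))
for z in (.2585,.2755): print(proj(W,[(.461,.089,z)]),proj(W,[tuple(o['eef_pos'][:2])+(z,)]))
E
```

```text
[0.4624 0.0884 0.3152] [0.0005 0.7518 0.6593 0.0004] [ 0.2089 -0.1352 -0.3044]
[(array([317.6, 274.8]), 0.9)]
[[318.3212 272.1808]] [[321.3191 272.9714]]
[[318.1369 285.9284]] [[321.4022 286.7804]]
```

View pics/w10.png

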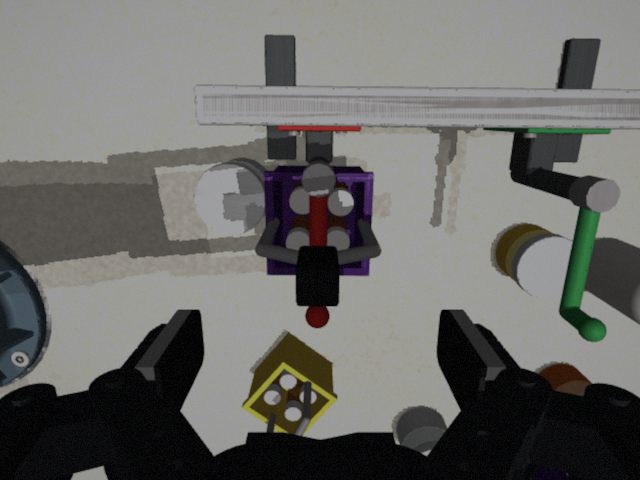

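servo_tool([
  [[-0.0012,0,-0.03,0,1],[0,0,-0.024,0,1],[0,0,0,0,0.2],[0,0,0,0,-0.4],[0,0,0,0,-1],[0,0,0,0,-1],[0,0,0,0,-1],[0,0,0,0,-1]],
])

```text
time_s: 10.1
eef_pos: [0.4611, 0.0887, 0.2616]
eef_rot: [0.001, 0.752, 0.66, 0.001]
wrist_force: [-1.0, -0.9, 5.6]
opening: 0.227
```

```bash
python3 - <<'E'
from h import *
np.set_printoptions(precision=4,suppress=True)
W=shot('wrist','w11');D=shot('side','d11');o=get_obs();print(o['eef_pos'],o['eef_rot'],o['wrist_force'],o['torque'],o['opening'])
for n,u in [('rhub',(318,178)),('ghub',(597,193))]: pass
cv2.imwrite('pics/d11z.png',cv2.resize(D['img'][130:250,215:395],None,fx=4,fy=4,interpolation=cv2.INTER_CUBIC))
E
```

```text
[0.4611 0.0887 0.2616] [0.0009 0.7515 0.6597 0.0007] [-0.0327 -0.754   6.4318] [-0.0941  0.2216  0.0232] 0.22249873440346346
```

View pics/w11.png

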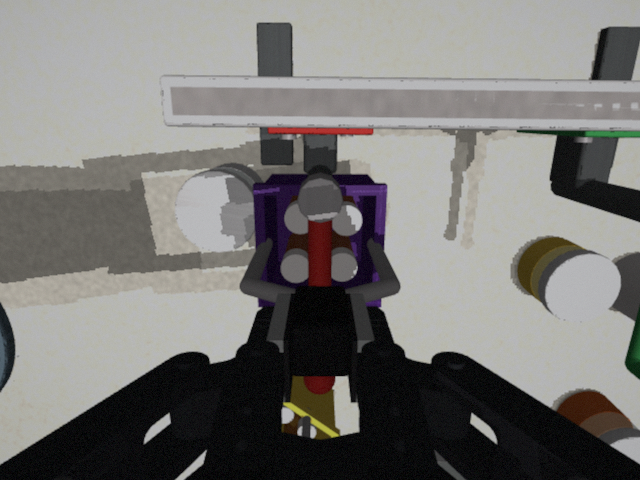

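View pics/d11z.png

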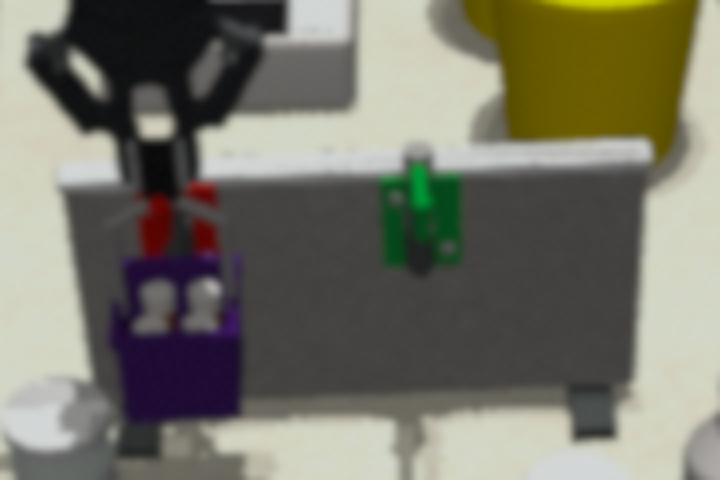

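servo_tool([
  [[0,0,0.008,0,-1],[0,0,0.014,0,-1],[0,0,0.013,0,-1],[0,0,0,0,-1],[0,0,0,0,-1]],
])

```text
time_s: 10.7
eef_pos: [0.4606, 0.0888, 0.2957]
eef_rot: [0.0, 0.752, 0.66, 0.0]
wrist_force: [-0.0, -0.5, -3.8]
opening: 0.221
```

```bash
python3 - <<'E'
from h import *
np.set_printoptions(precision=4,suppress=True)
W=shot('wrist','w12');D=shot('side','d12');o=get_obs();print(o['eef_pos'],o['eef_rot'],o['wrist_force'],o['torque'],o['opening'])
cv2.imwrite('pics/d12z.png',cv2.resize(D['img'][130:250,215:395],None,fx=4,fy=4,interpolation=cv2.INTER_CUBIC))
E
```

```text
[0.4601 0.0888 0.2948] [-0.0003  0.7515  0.6597 -0.0003] [-0.2795  0.2926 -2.1086] [0.01   0.0069 0.0528] 0.2226520818460978
```

View pics/d12z.png

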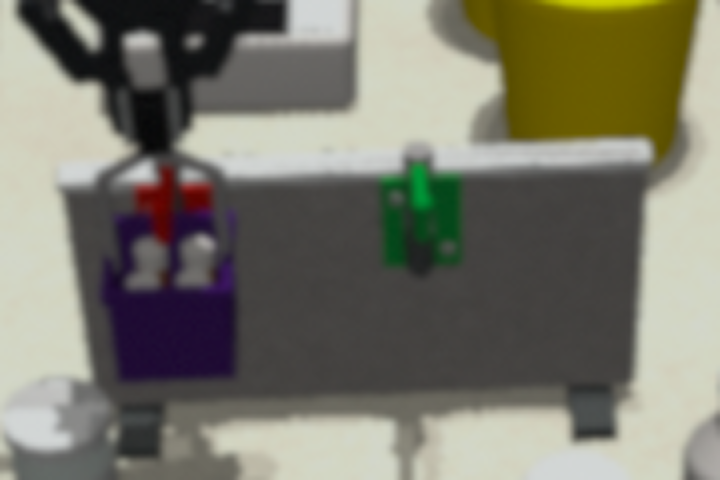

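View pics/w12.png

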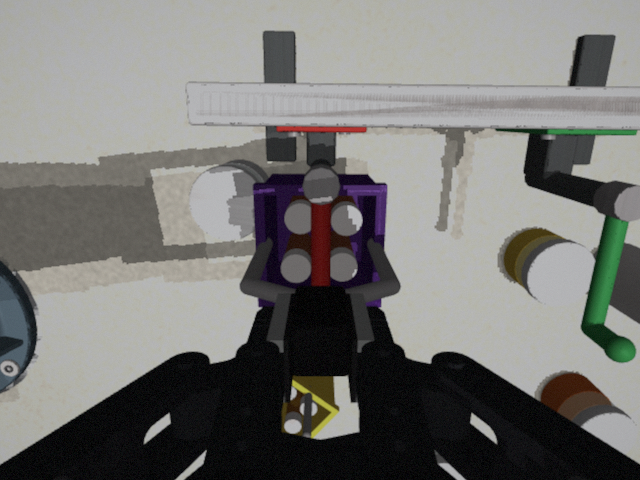

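servo_tool([
  [[0,0,0.002,0,-1],[-0.0014,-0.01,0,0,-1],[-0.0029,-0.0208,0,0,-1],[-0.0028,-0.0206,0,0,-1],[-0.0014,-0.01,0,0,-1],[0,0,0,0,-1],[0,0,0,0,-1]],
])

```text
time_s: 11.5
eef_pos: [0.4519, 0.0275, 0.2973]
eef_rot: [-0.0, 0.752, 0.659, 0.0]
wrist_force: [-0.1, -0.2, -3.1]
opening: 0.218
```

```bash
python3 - <<'E'
from h import *
np.set_printoptions(precision=4,suppress=True)
W=shot('wrist','w13');D=shot('side','d13');S=shot('scene','s13');o=get_obs();print(o['eef_pos'],o['eef_rot'],o['wrist_force'],o['torque'],o['opening'])
cv2.imwrite('pics/s13z.png',cv2.resize(S['img'][190:390,290:530],None,fx=3,fy=3,interpolation=cv2.INTER_CUBIC))
E
```

```text
[0.452  0.028  0.2973] [-0.0001  0.7513  0.66    0.0001] [-0.3516 -0.4161 -2.2916] [ 0.0259 -0.0068 -0.0092] 0.21944230386183833
```

View pics/w13.png

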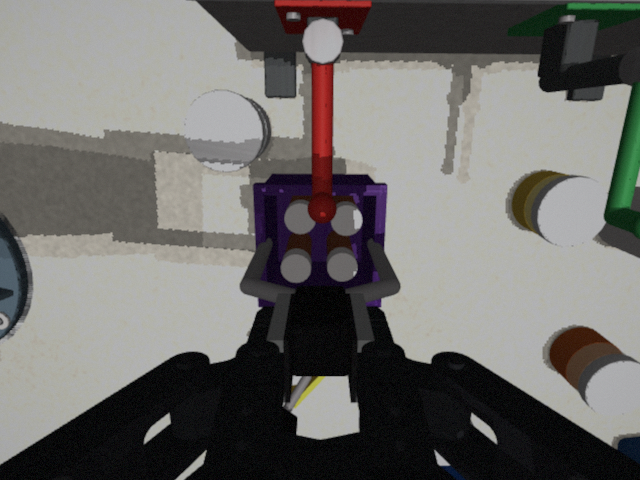

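View pics/s13z.png

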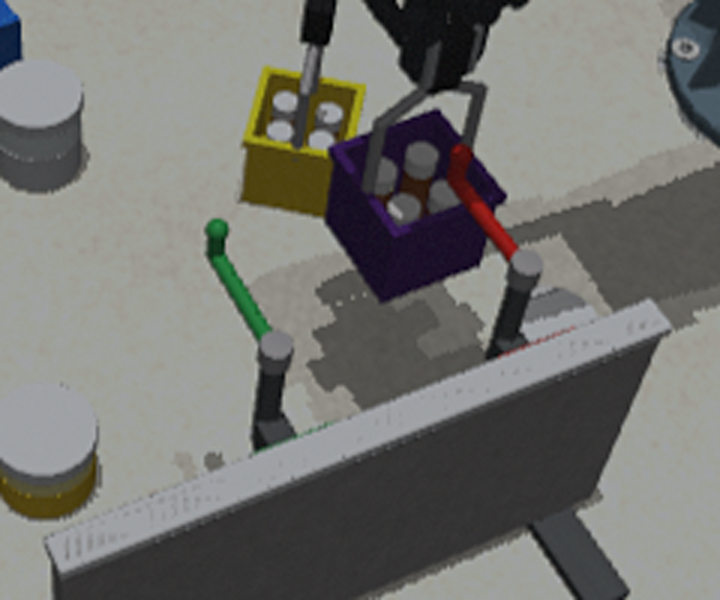

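servo_tool([
  [[0.0156,-0.0035,0,0,-1],[0.03,-0.006,0,0,-1],[0.035,-0.006,0,0,-1],[0.03,-0.006,0,0,-1],[0.025,-0.004,0,0,-1],[0.01,-0.002,0,0,-1],[0,0,0,0,-1],[0,0,0,0,-1]],
])

```text
time_s: 12.45
eef_pos: [0.5967, 0.0005, 0.2969]
eef_rot: [-0.001, 0.751, 0.66, -0.0]
wrist_force: [0.8, -0.0, -3.7]
opening: 0.22
```

```bash
python3 - <<'E'
from h import *
np.set_printoptions(precision=4,suppress=True)
W=shot('wrist','w14');S=shot('scene','s14');o=get_obs();print(o['eef_pos'],o['eef_rot'],o['wrist_force'],o['torque'],o['opening'])
cv2.imwrite('pics/s14z.png',cv2.resize(S['img'][190:390,290:530],None,fx=3,fy=3,interpolation=cv2.INTER_CUBIC))
E
```

```text
[0.5966 0.0004 0.2973] [-0.0003  0.7514  0.6599 -0.0002] [-0.0719 -0.296  -2.3354] [-0.0119  0.0251 -0.0204] 0.22020206749488977
```

View pics/w14.png

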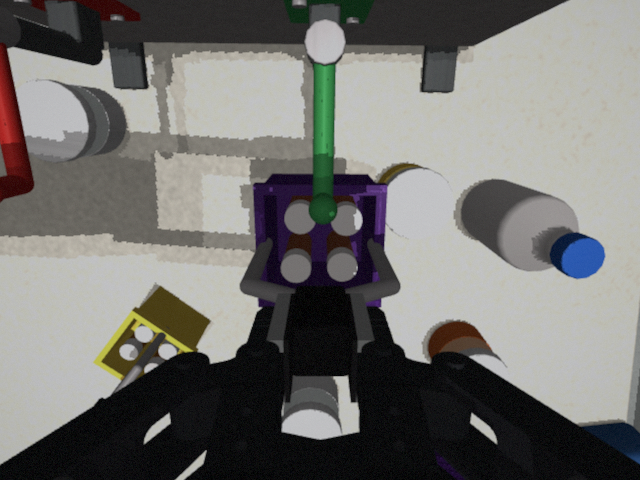

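View pics/s14z.png

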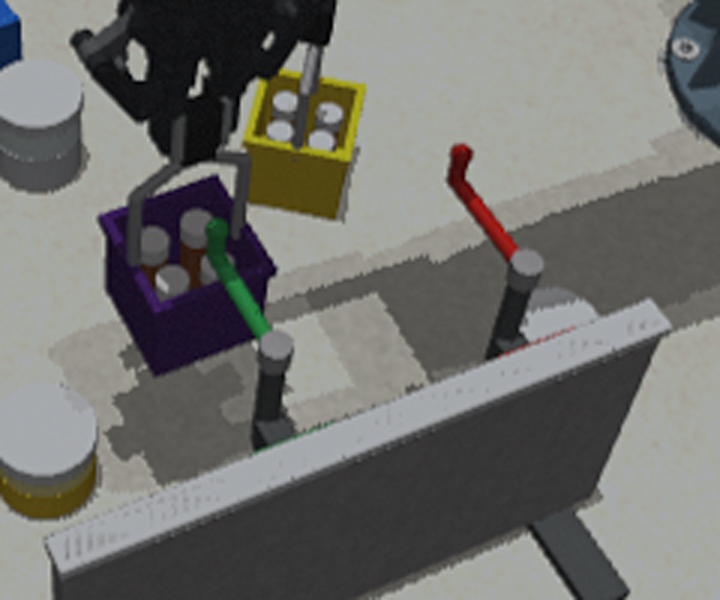

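servo_tool([
  [[0.0015,0.01,0,0,-1],[0.003,0.0215,0,0,-1],[0.003,0.0215,0,0,-1],[0.0018,0.0104,0,0,-1],[0,0,0,0,-1],[0,0,0,0,-1]],
])

```text
time_s: 13.15
eef_pos: [0.6066, 0.0635, 0.2973]
eef_rot: [-0.0, 0.751, 0.66, 0.0]
wrist_force: [1.0, -0.2, -3.1]
opening: 0.219
```

```bash
python3 - <<'E'
from h import *
np.set_printoptions(precision=4,suppress=True)
W=shot('wrist','w15');S=shot('scene','s15');o=get_obs();print(o['eef_pos'],o['eef_rot'],o['wrist_force'],o['torque'],o['opening'])
cv2.imwrite('pics/s15z.png',cv2.resize(S['img'][190:390,290:530],None,fx=3,fy=3,interpolation=cv2.INTER_CUBIC))
E
```

```text
[0.6067 0.0629 0.2972] [-0.0001  0.7517  0.6595  0.    ] [ 0.9445  0.1365 -3.2481] [-0.0842 -0.0001  0.0101] 0.22196676917280866
```

View pics/w15.png

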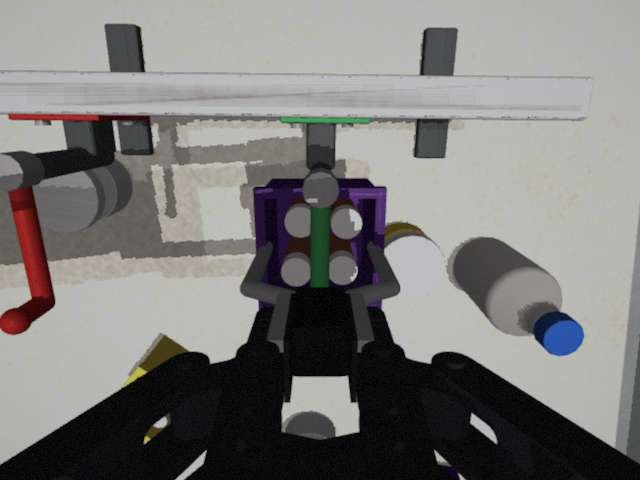

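View pics/s15z.png

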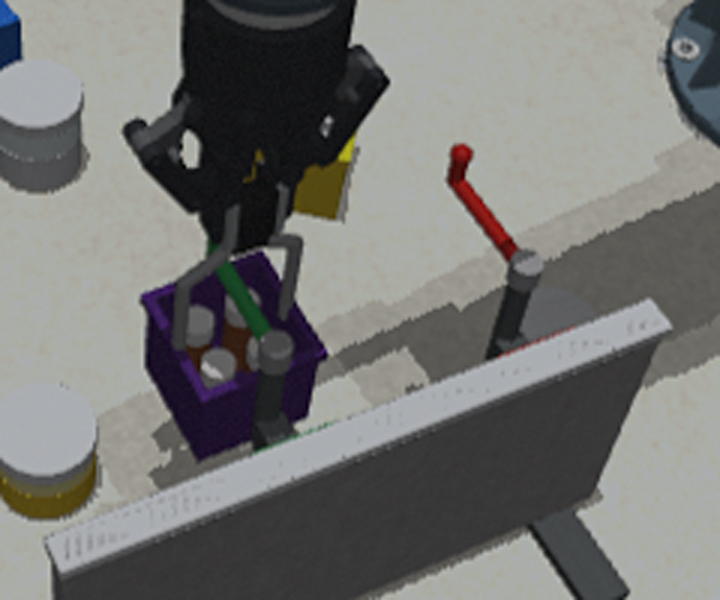

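servo_tool([
  [[0,0,-0.01,0,-1],[0,0,-0.012,0,-1],[0,0,-0.01,0,-1],[0,0,-0.002,0,-1],[0,0,0,0,-1],[0,0,0,0,-1]],
])

```text
time_s: 13.85
eef_pos: [0.6068, 0.0633, 0.2631]
eef_rot: [-0.0, 0.752, 0.66, -0.0]
wrist_force: [0.0, 0.4, -3.1]
opening: 0.227
```

servo_tool([
  [[0,0,-0.001,0,-1],[0,0,-0.0005,0,-1],[0,0,0,0,-1]],
])

```text
time_s: 14.15
eef_pos: [0.607, 0.0634, 0.2623]
eef_rot: [0.0, 0.752, 0.66, 0.0]
wrist_force: [-0.1, -0.4, -0.3]
opening: 0.224
```

servo_tool([
  [[0,0,-0.0006,0,-1],[0,0,0,0,-1]],
])

```text
time_s: 14.35
eef_pos: [0.6071, 0.0633, 0.2621]
eef_rot: [0.0, 0.752, 0.66, 0.0]
wrist_force: [-1.8, 0.5, 3.7]
opening: 0.225
```

servo_tool([
  [[0,0,0,0,-0.4],[0,0,0,0,-0.1],[0,0,0,0,0.3],[0,0,0,0,0.6],[0,0,0,0,0.6]],
])

```text
time_s: 14.85
eef_pos: [0.6068, 0.0633, 0.261]
eef_rot: [-0.0, 0.752, 0.66, -0.0]
wrist_force: [-0.1, -0.6, -1.0]
opening: 0.796
```

```bash
python3 - <<'E'
from h import *
np.set_printoptions(precision=4,suppress=True)
W=shot('wrist','w16');S=shot('scene','s16');o=get_obs();print(o['eef_pos'],o['eef_rot'],o['wrist_force'],o['torque'],o['opening'])
cv2.imwrite('pics/s16z.png',cv2.resize(S['img'][190:390,290:530],None,fx=3,fy=3,interpolation=cv2.INTER_CUBIC))
E
```

```text
[0.6068 0.0633 0.2611] [-0.0001  0.7515  0.6597 -0.    ] [ 0.5021 -0.4706 -0.7298] [-0.0304  0.0175  0.0164] 0.8025417987553699
```

View pics/w16.png

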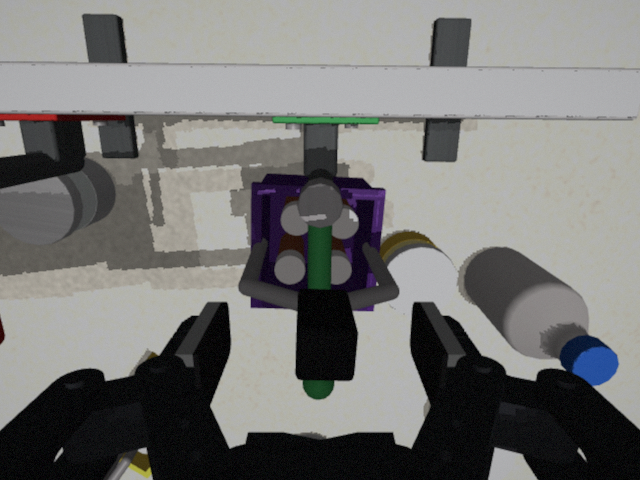

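View pics/s16z.png

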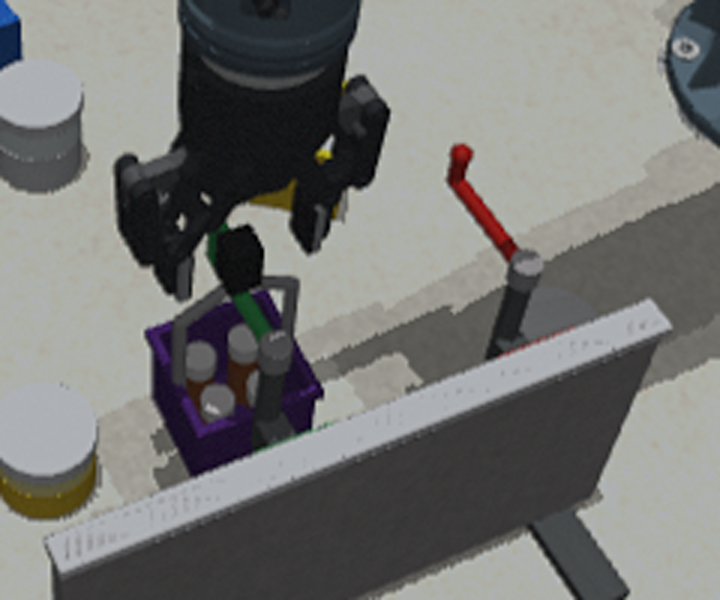

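servo_tool([
  [[0,0,0.02,0,0.6],[0,0,0.04,0,0.6],[0,0,0.04,0,0],[0,0,0,-0.14,-1],[-0.03,-0.02,0,-0.15,-1],[-0.045,-0.01,0,-0.15,-1],[-0.045,0,0,-0.15,-1],[-0.04,0,0,-0.15,-1]],
])

```text
time_s: 15.75
eef_pos: [0.4449, 0.0331, 0.3609]
eef_rot: [-0.0, 0.94, 0.34, -0.0]
wrist_force: [0.3, -1.3, 0.4]
opening: -0.004
```

```bash
python3 - <<'E'
from h import *
np.set_printoptions(precision=4,suppress=True)
print(rp(1.571,15),get_obs()['eef_pos'],get_obs()['eef_rot'])
L=[rp(s,0) for s in [1.571]+list(np.arange(1.45,-.01,-.15))+[0]]
print(np.array(L));print(np.diff(L,axis=0))
W=shot('wrist','w17');S=shot('scene','s17')
cv2.imwrite('pics/s17z.png',cv2.resize(S['img'][190:390,290:530],None,fx=3,fy=3,interpolation=cv2.INTER_CUBIC))
E
```

```text
[0.4304 0.0872] [0.4449 0.0331 0.3609] [-0.      0.9404  0.3401 -0.0002]
[[0.4453 0.0852]
 [0.4512 0.0828]
 [0.4588 0.0808]
 [0.4666 0.08  ]
 [0.4745 0.0804]
 [0.4822 0.082 ]
 [0.4896 0.0846]
 [0.4965 0.0884]
 [0.5028 0.0932]
 [0.5083 0.0988]
 [0.5128 0.1052]
 [0.5153 0.1098]]
[[ 0.0059 -0.0024]
 [ 0.0076 -0.002 ]
 [ 0.0078 -0.0008]
 [ 0.0079  0.0004]
 [ 0.0077  0.0016]
 [ 0.0074  0.0027]
 [ 0.0069  0.0038]
 [ 0.0063  0.0048]
 [ 0.0055  0.0056]
 [ 0.0046  0.0064]
 [ 0.0025  0.0046]]
```

View pics/s17z.png

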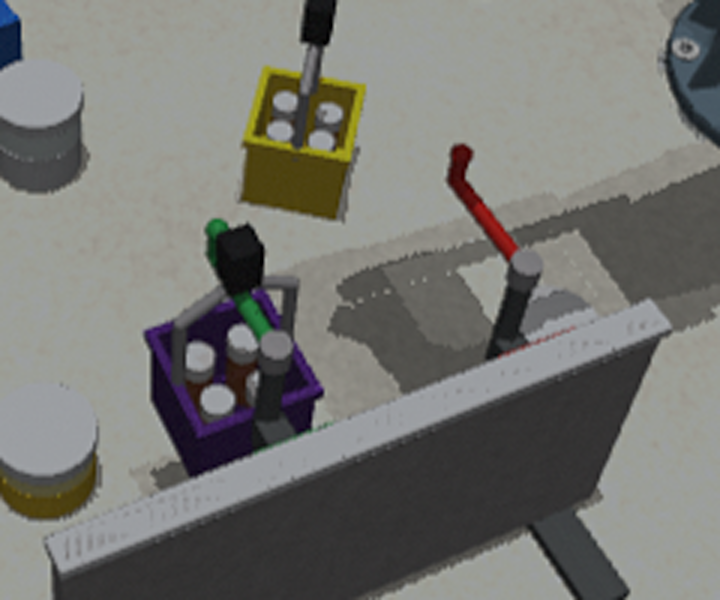

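View pics/w17.png

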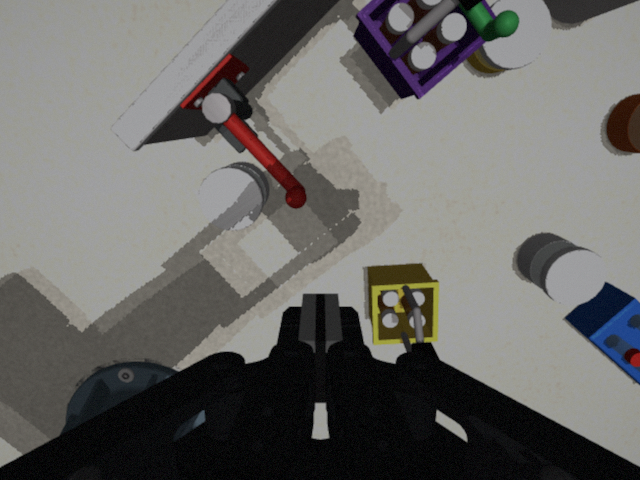

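```bash
python3 - <<'E'
from h import *
np.set_printoptions(precision=4,suppress=True)
W=shot('wrist','w18')
S=shot('scene','s18')
print(atz(W,(216,107),.238),atz(W,(296,196),.2515));print(tri([(W,(216,107)),(S,(465.5,278))]),tri([(W,(296,196)),(S,(443.5,242))]))
E
```

```text
[0.4648 0.1323 0.238 ] [0.456  0.0628 0.2515]
(array([0.4648, 0.1326, 0.2356]), [np.float64(0.0003329434790659698), np.float64(0.00033294347906588916)]) (array([0.4557, 0.0628, 0.25  ]), [np.float64(7.872125099158386e-05), np.float64(7.872125099162463e-05)])
```

servo_tool([
  [[-0.008,0.02,0,-0.14,-1],[-0.008,0.0335,0,-0.14,-1],[0,0,-0.03,-0.14,-1],[0,0,-0.04,-0.14,-1],[0,0,-0.03,-0.14,-1],[0,0,-0.02,-0.13,-1],[0,0,-0.012,0,-1],[0,0,0,0,-1]],
])

```text
time_s: 16.75
eef_pos: [0.4307, 0.0869, 0.2277]
eef_rot: [-0.0, 0.998, -0.062, -0.002]
wrist_force: [0.9, -0.5, 0.7]
opening: 0.001
```

```bash
python3 - <<'E'
from h import *
np.set_printoptions(precision=4,suppress=True)
o=get_obs();print(o['eef_pos'],o['eef_rot'],o['wrist_force'])
W=shot('wrist','w19');S=shot('scene','s19')
cv2.imwrite('pics/s19z.png',cv2.resize(S['img'][190:390,290:530],None,fx=3,fy=3,interpolation=cv2.INTER_CUBIC))
E
```

```text
[0.4307 0.0869 0.2277] [-0.      0.998  -0.0625 -0.0016] [ 0.9211 -0.4989  0.6838]
```

View pics/s19z.png

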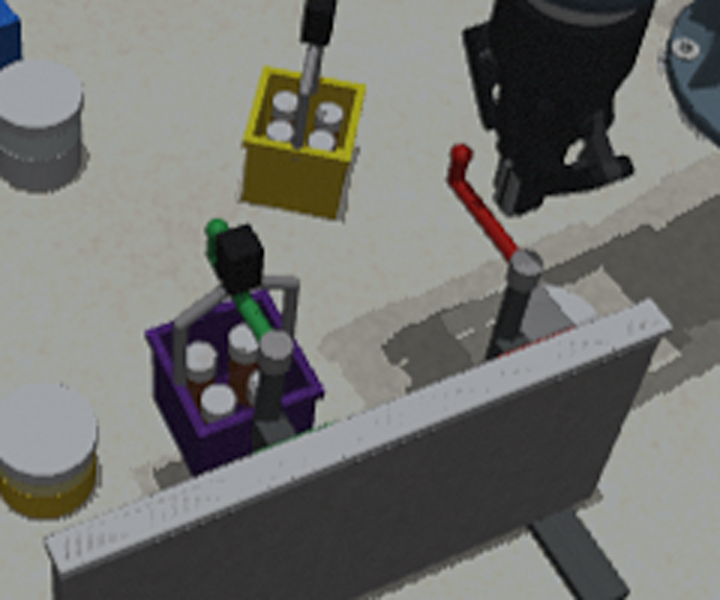

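View pics/w19.png

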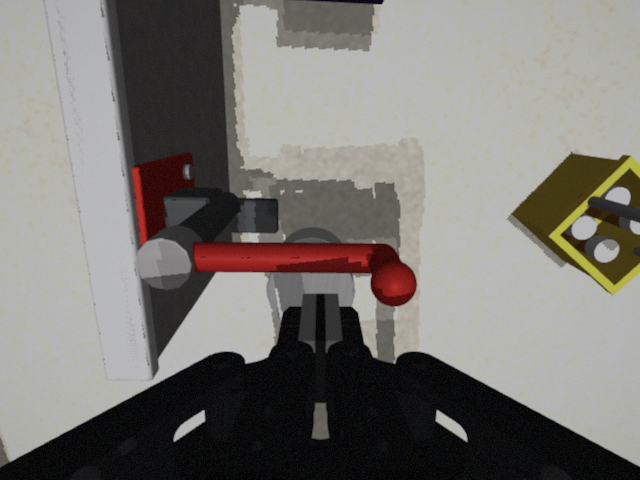

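servo_tool([
  [[0.007,-0.001,0,0,-1],[0.006,-0.001,0,0,-1],[0.004,-0.001,0,0.06,-1],[0.004,-0.0015,0,0.06,-1],[0.0038,-0.001,0,0.08,-1],[0,0,0,0,-1]],
])

```text
time_s: 17.45
eef_pos: [0.4563, 0.0812, 0.2298]
eef_rot: [-0.0, 0.999, 0.036, 0.0]
wrist_force: [-1.1, 1.0, 0.8]
opening: 0.001
```

servo_tool([
  [[0.0078,-0.0008,0,0.15,-1],[0.0079,0.0004,0,0.15,-1],[0.0077,0.0016,0,0.15,-1],[0.0074,0.0027,0,0.15,-1],[0,0,0,0.07,-1]],
])

```text
time_s: 17.95
eef_pos: [0.4875, 0.0848, 0.2297]
eef_rot: [0.001, 0.932, 0.363, 0.0]
wrist_force: [0.7, 0.8, 0.2]
opening: 0.002
```

```bash
python3 - <<'E'
from h import *
np.set_printoptions(precision=4,suppress=True)
o=get_obs();print(o['eef_pos'],o['eef_rot'],o['wrist_force'])
S=shot('scene','s20')
cv2.imwrite('pics/s20z.png',cv2.resize(S['img'][190:390,290:530],None,fx=3,fy=3,interpolation=cv2.INTER_CUBIC))
E
```

```text
[0.4875 0.0848 0.2297] [0.0007 0.9316 0.3634 0.0004] [0.7286 0.775  0.2006]
```

View pics/s20z.png

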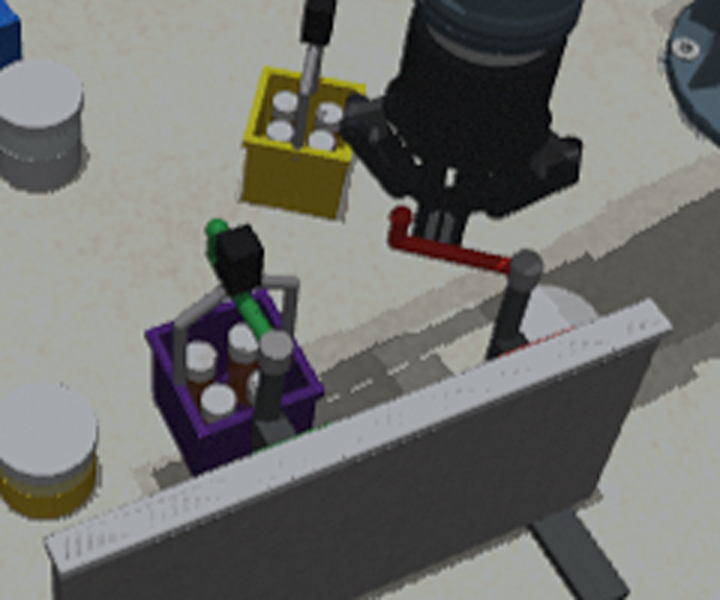

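servo_tool([
  [[0.0069,0.0038,0,0.15,-1],[0.0063,0.0048,0,0.15,-1],[0.0055,0.0056,0,0.15,-1],[0,0,0,0,-1]],
])

```text
time_s: 18.4
eef_pos: [0.5058, 0.0994, 0.2295]
eef_rot: [0.0, 0.828, 0.56, 0.0]
wrist_force: [-0.5, -1.0, 0.2]
opening: 0.001
```

servo_tool([
  [[0.0035,0.0045,0,0.13,-1],[0.0015,0.002,0,0.12,-1],[0,0,0,0,-1]],
])

```text
time_s: 18.7
eef_pos: [0.5108, 0.1054, 0.2296]
eef_rot: [0.001, 0.753, 0.658, 0.0]
wrist_force: [2.1, -3.1, -0.6]
opening: 0.001
```

servo_tool([
  [[0.0002,0.001,0,0,-1],[0.0001,0.001,0,0,-1],[0,0,0,0,-1]],
])

```text
time_s: 19.0
eef_pos: [0.5107, 0.1077, 0.2296]
eef_rot: [0.0, 0.752, 0.659, 0.0]
wrist_force: [2.1, -4.7, 1.0]
opening: -0.001
```

servo_tool([
  [[0.0001,0.001,0,0,-1],[0,0,0,0,-1]],
])

```text
time_s: 19.2
eef_pos: [0.5107, 0.1089, 0.2295]
eef_rot: [0.0, 0.752, 0.659, 0.0]
wrist_force: [0.8, -3.7, 2.4]
opening: 0.0
```

servo_tool([
  [[0.0001,0.001,0,0,-1],[0,0,0,0,-1]],
])

```text
time_s: 19.4
eef_pos: [0.5108, 0.1099, 0.2294]
eef_rot: [0.0, 0.752, 0.66, 0.0]
wrist_force: [2.5, -4.3, 1.8]
opening: 0.004
```

servo_tool([
  [[0.0001,0.001,0,0,-1],[0,0,0,0,-1]],
])

```text
time_s: 19.6
eef_pos: [0.5108, 0.11, 0.2294]
eef_rot: [0.001, 0.752, 0.66, -0.001]
wrist_force: [1.3, -8.0, 1.7]
opening: -0.002
```

Stopped moving: it is at the stop.

servo_tool([
  [[0,0.0008,0,0,-1],[0,0,0,0,-1],[0,0,0,0,-1]],
])

```text
time_s: 19.9
eef_pos: [0.5108, 0.1101, 0.2294]
eef_rot: [0.001, 0.752, 0.659, -0.001]
wrist_force: [0.6, -10.9, 3.9]
opening: 0.002
```

servo_tool([
  [[0,0.0004,0,0,-1],[0,0,0,0,-1],[0,0,0,0,-1]],
])

```text
time_s: 20.2
eef_pos: [0.5108, 0.1102, 0.2294]
eef_rot: [0.001, 0.752, 0.659, -0.001]
wrist_force: [1.4, -12.4, 3.2]
opening: -0.002
```

```bash
python3 - <<'E'
from h import *
np.set_printoptions(precision=4,suppress=True)
W=shot('wrist','w21');S=shot('scene','s21')
o=get_obs();print(o['eef_pos'],o['eef_rot'],o['wrist_force'])
cv2.imwrite('pics/s21z.png',cv2.resize(S['img'][190:390,290:530],None,fx=3,fy=3,interpolation=cv2.INTER_CUBIC))
E
```

```text
[0.5109 0.1102 0.2294] [ 0.0014  0.7518  0.6593 -0.0013] [  0.9248 -13.1753   2.1211]
```

View pics/s21z.png

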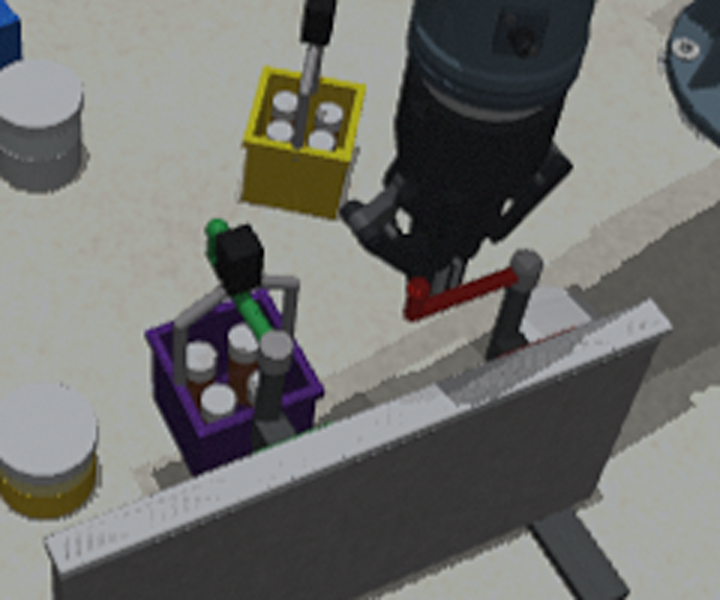

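servo_tool([
  [[0,0,0,0,-1],[-0.001,-0.01,0,0,-1],[-0.003,-0.02,0,0,-1],[0,-0.005,0.04,0,-1],[0,-0.03,0.05,0,-1],[0,-0.03,0.02,0,-1],[0,0,0,0,-1],[0,0,0,0,-1]],
])

```text
time_s: 21.1
eef_pos: [0.5063, 0.0217, 0.3316]
eef_rot: [-0.001, 0.752, 0.659, 0.0]
wrist_force: [-0.7, -0.0, -1.0]
opening: 0.0
```

```bash
python3 - <<'E'
from h import *
np.set_printoptions(precision=4,suppress=True)
W=shot('wrist','w22');S=shot('scene','s22');D=shot('side','d22')
o=get_obs();print(o['eef_pos'],o['wrist_force'],o['time_s'])
cv2.imwrite('pics/s22z.png',cv2.resize(S['img'][190:390,290:530],None,fx=3,fy=3,interpolation=cv2.INTER_CUBIC))
cv2.imwrite('pics/d22z.png',cv2.resize(D['img'][130:250,215:395],None,fx=4,fy=4,interpolation=cv2.INTER_CUBIC))
E
```

```text
[0.5058 0.0226 0.3303] [ 0.0662  0.4554 -0.6682] 21.25
```

View pics/s22z.png

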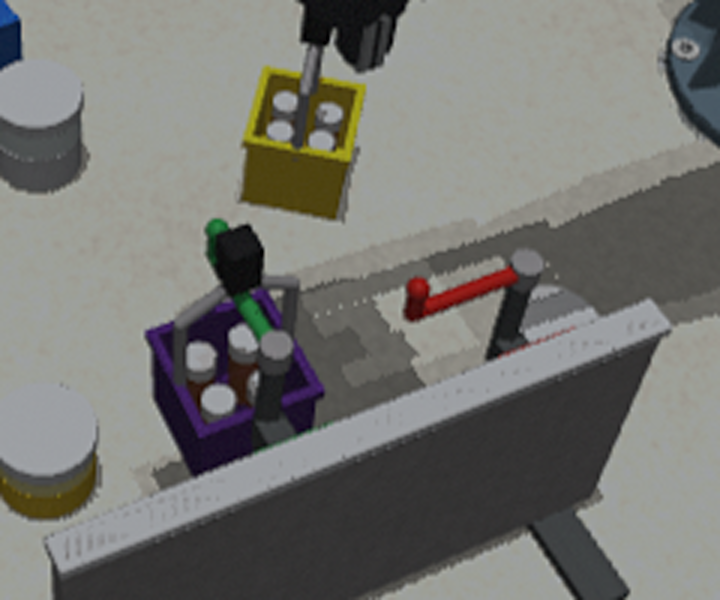

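View pics/w22.png

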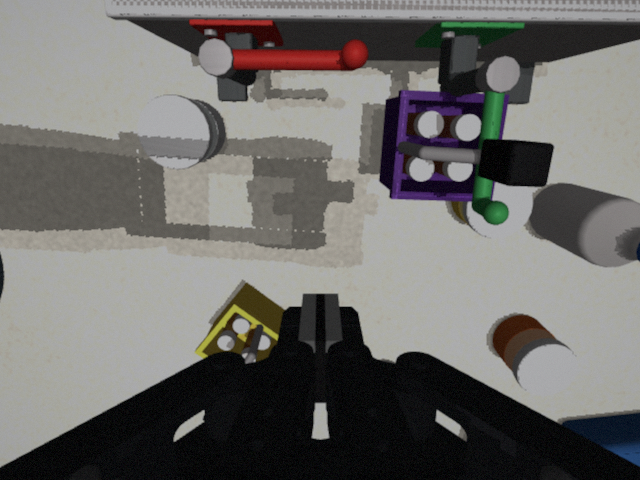

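View pics/d22z.png

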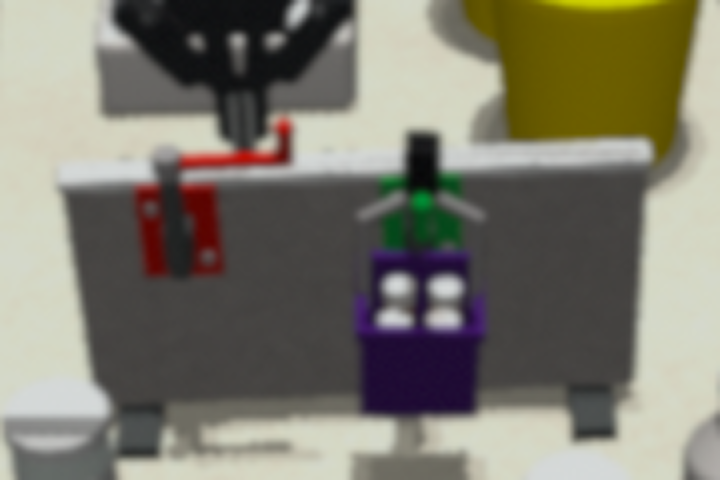

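```bash
python3 - <<'E'
from h import *
np.set_printoptions(precision=4,suppress=True)
W=shot('wrist','w23');S=shot('scene','s23')
def ang(h,b):
    v=b[:2]-h[:2]; return np.arctan2(-v@xb,-v@yb)
h=tri([(W,(216,57)),(S,(465.5,278))])[0];b=tri([(W,(355,53)),(S,(290+418/3,190+288/3))])[0]
print(h,b,ang(h,b))
h=tri([(W,(503,74)),(S,(381.7,304.5))])[0];b=tri([(W,(494,213)),(S,(290+217/3,190+228/3))])[0]
g=tri([(W,(517,162)),(S,(290+240/3,190+260/3))])[0]
print(h,b,ang(h,b),g,np.linalg.norm(g[:2]-h[:2]))
E
```

```text
[0.4655 0.1323 0.2356] [0.5349 0.1226 0.2524] 0.0015502958982689123
[0.6108 0.1045 0.2374] [0.6003 0.0352 0.2514] 1.5848109907113948 [0.6071 0.0634 0.2607] 0.041271671909516174
```

Red arm at about 0.00 rad, green at about 1.58 rad, and the pail peak 41 mm out from the pin. The robot is clear of everything, so I'm handing in.

```bash
python3 -c "
from bench import *
print(hand_in())"
```

```text
the job is handed in; nothing more can be done
None
```

The job is done and handed in, about 21 s into the 72 s allowed.

- **Green hook:** I swung it out with closed fingers and pressed it on its stop. The last reading there was about 13 N.
- **Pail:** I lifted it off the red hook, moved it upright to the green hook, lowered it until the wrist force showed the hook taking its weight, and let go.
- **Red hook:** I folded it flat along the board with closed fingers. The last reading while pressing it home was about 13 N.

The highest wrist force I read while pushing the hooks was about 14 N, under the 22 N limit. I only read the force between moves, so a brief higher peak would not have shown.

Last checks from the wrist and scene cameras:
- **Red arm:** at about 0.00 rad, folded.
- **Green arm:** at about 1.58 rad against a nominal 1.571; I put the difference down to measuring error.
- **Pail:** hangs upright on the green hook, 41 mm out from the pin, within the 20–55 mm that is free.
- **Surroundings:** the robot touches nothing. I saw no bystander moved, but I checked that by eye in the pictures, not by measuring.

No check failed or disagreed.

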